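# Set the rotating microscope stage to its long scale line

## Robot

A 6-joint arm with a two-finger parallel gripper is mounted at the origin on the work surface. World frame = base frame: x ahead of the robot, y to its left, z up, the work surface at z = 0. Lengths are in mm, angles in degrees, forces in N, time in s.
With the tool pointing down it reaches from about 275 to 775 mm from the base axis. Payload 14.6 kg.
Tool frame: the origin (TCP) lies midway between the tips of the shut fingers; the grasp point (between the pads) lies 19 mm behind it; z points along the fingers, y is the line along which they close (so a half turn about z gives the same grasp; the last joint's range is limited). The gripper opens to 85 mm and grips with 20 to 120 N. Pads are 22 mm wide; open, the fingers measure 114 mm over their backs; the gripper's body (76 mm by 85 mm) begins 54 mm behind the grasp point. The pads swing forward as they close: fully open they stand 13 mm farther back than shut.
Start: joints at [65.472, 15.075, -2.767, 72.158, 0, 81.102], TCP at [141.455, 505.588, 231.278] pointing down, gripper open.
Joint ranges: [-151.79, 151.79], [-50.71, 97.33], [-67.44, 78.34], [-121.81, 120.89], [-77.56, 73.72], [-180, 180]. Speed limits (degrees/s): [108.29, 108.29, 147.25, 159.86, 180, 180].

## Interface

Orientations are given as a 3x3 rotation matrix whose columns are the frame's x, y, z axes.
In Python, from rig import arm gives the robot as it stands. The module is installed in compiled form; this text tells all that it offers.
- The arm moves only by the tool send_rows, never from a script. Its argument "plan" is text: rows parted by semicolons, each of 7 numbers parted by spaces: the turn, a rotation vector about the tool's x, y, z in units of 6 degrees (1.0 is 6 degrees), then the shift along the tool's x, y, z in units of 25 mm (1.0 is 25 mm), then the opening in per cent of the stroke, from 0 (shut) to 100 (fully open). A call has 1 to 12 rows; each row shifts and turns the commanded pose from where the row before left it, along the tool's axes as they then stand; what a row does not reach is not made up. A row lasts 1/12 s, in which the tool goes at most 41.7 mm and 7.16 degrees, less where a joint would pass 70% of its speed; a pose out of reach is approached as far as the arm can. A call is refused whole if a number of a shift passes 1 or a number of a turn 1, either way. A call with a gripper value outside its range is refused whole. The fingers move at their own pace and stop on an object; "squeeze" is the grip in N (left out, the last holds). Time passes only in rows, so rows that do not move let the fingers close. It gives the time, the measured TCP pose, the force, the opening and the grip force at its end, in the units of the state.
- arm.observe(): the state, without advancing time (a new reading comes with each control period).
- arm.get_image(name): name is "side" or "top" or "wrist"; returns (picture, depth): 420x560x3 uint8, red, green, blue; 420x560 float32, mm along the optical axis (not along the pixel's ray), 0 where there is no reading.
- arm.camera_info(name): a dict with "camera_matrix" (3x3 intrinsics, pixels), "pose" (4x4, takes a point from camera to world coordinates). Camera axes: x right, y down, z forward; pixel columns grow to the right and rows downward; lengths in mm; the calibration is good to about 2 mm. A picture is of the moment at which its call begins: read the wrist's pose just before it. camera_info takes no time and is no camera call; for the wrist camera it gives the pose at the moment of the call.
- arm.job_done(): hands the job in; it is judged then, once.
The state is a dict: "clock": time; "joint_pos": joint angles; "qd": joint speeds; "joint_efforts": joint torques, N m; "eef_pos": TCP position; "tool_rot": TCP orientation; "wrist_force": force on the tool from outside, world axes, zero at the start; "moment": the same for the moment, N m; "gripper_width": finger opening in mm; "grip_force": force on a finger pad.
Only numpy, scipy, OpenCV 4.12 (cv2) and the standard library are available. Lean on these libraries where they do the work, as an engineer would, in place of code of your own. Each camera call takes 0.05 s, during which the arm holds its last target. There are 200 camera calls.

## Task

With the fingertips only, push the round black stage round by one of its upright posts until the white index line on it lines up with the long scale line on the cream collar, then leave it there. Either way round will do. Do not lift the stand or shove it across the bench, and leave the dropper bottle, the objective lens and the slide box where they stand.

Things in the scene. Friction and masses are not known exactly. Their poses are not given: they have to be found in the camera images.
- stand: Heavy cream stand (about 4.5 kg), loose on the bench: a 200 mm square plinth under a round collar of 100 mm radius, collar top 50 mm above the bench. Dark scale lines 8 mm long stand every 10 degrees on the collar; one, towards the stand's +x, is much longer and broader (21 x 3.4 mm). Origin: centre of the underside, on the stage's vertical axis of rotation; z up
- stage (a joint): angle (rad) of the round black stage (radius 76 mm, top 56 mm above the bench, slide and clips in its middle 4 mm higher): 0 or any whole turn when its white index line meets the long scale line, growing counter-clockwise from above. Turns either way past a full turn; friction about 0.14 N m (2.3 N at a post), no spring, stays where left
- long_line (a point): point on the stand at the inner end of the long dark scale line, 76 mm from the axis, 56 mm above the bench
- index (a point): point at the outer end of the white index line (29 x 4 mm, radial) on the black stage's rim, 76 mm from the axis, 56 mm above the bench; it meets long_line when the two lines are in line
- post_a (a point): middle of one of two upright steel finger posts on the black stage (12 mm diameter, 30 mm tall, top 86 mm above the bench), 60 mm from the axis, a quarter turn counter-clockwise (from above) from the index line; the point is 71 mm above the bench
- post_b (a point): the same on the other post, 60 mm from the axis and a quarter turn clockwise from the index line
- dropper: amber glass dropper bottle with a red rubber bulb, 38 mm diameter, 96 mm tall, loose; origin at the centre of its underside; not to be disturbed
- objective: bright metal microscope objective lens standing upright, 25 mm diameter, 50 mm tall, loose; origin at the centre of its underside; not to be disturbed
- slidebox: closed wooden slide box 70 x 170 x 34 mm, loose; origin at the centre of its underside; not to be disturbed

How it is judged (in metres and radians):
At the end, for the whole second after the job is handed in: The outer end of the index line is within 5 mm of the inner end of the long scale line (under 4 degrees), the stage is at rest, the stand is within 20 mm of where it stood and level, and the dropper bottle, objective and slide box are within 20 mm of where they stood (horizontal distance between index and long_line below 0.005 m and velocity of joint stage between -0.03 and 0.03 rad/s and distance of each of stand, dropper, objective, slidebox from where it was at the start of the episode below 0.02 m and angle between stand's own z axis and vertical below 0.05 rad); the robot touches nothing.
It fails at once if the stand is lifted off the bench (height (world z) of stand above 0.008 m).
It fails at once if the stand is tipped (angle between stand's own z axis and vertical above 0.1 rad).
It fails at once if the stand is shoved more than 20 mm (distance of stand from where it was at the start of the episode above 0.02 m).
It fails at once if the dropper bottle, objective or slide box is knocked over, moved or lifted (distance of any of dropper, objective, slidebox from where it was at the start of the episode above 0.02 m or angle between any of dropper, objective's own z axis and vertical above 0.5 rad).
It also fails if it takes over 43 s, if anything falls off the work surface, if the arm or the gripper's body presses on something with over 40 N, if the wrist force passes 120 N, or if a joint passes its speed limit or range.

## Working session

There is one attempt and no reset: what is moved stays moved. The work goes in short steps, Python scripts to look and compute and a tool call to move; the robot and the scene stay as the last step left them, time stands still between calls to the robot, and variables do not carry over. Pictures are saved under pics/ and viewed, at most 10 in all, crops included, and the job is handed in when it is done.

Besides the shell and the picture viewer there is one more tool, called after "Request:" as name(argument=value, ...) on one line, values as JSON. send_rows: Moves the arm, as the interface text tells. Its arguments: {"type":"object","properties":{"plan":{"type":"string"},"squeeze":{"type":"number"}},"required":["plan"]}

```bash
mkdir -p pics; cat > h.py <<'E'
from rig import arm
import numpy as np, cv2
def shot(n,f=None):
    im,d=arm.get_image(n); c=arm.camera_info(n)
    if f: cv2.imwrite('pics/'+f,im[...,::-1])
    return im,d,np.array(c['camera_matrix']),np.array(c['pose'])
def ray(K,P,u,v,z):
    r=P[:3,:3]@np.linalg.solve(K,[u,v,1.]); o=P[:3,3]
    return o+r*(z-o[2])/r[2]
def proj(K,P,p):
    q=P[:3,:3].T@(np.array(p)-P[:3,3]); q=K@q; return q[:2]/q[2]
E
python3 - <<'E'
from h import *
s=arm.observe(); print(s['clock'],s['eef_pos'],s['tool_rot'])
for n in('top','side'):
    im,d,K,P=shot(n,n+'0.png'); print(n,P.round(3).tolist(),K.tolist())
    np.savez(n+'0.npz',im=im,d=d,K=K,P=P)
E
```

```text
0.0 [141.31698099 505.30047817 230.80070014] [[-9.63024977e-01  2.69411669e-01 -4.96153376e-04]
 [ 2.69412055e-01  9.63024426e-01 -1.04827053e-03]
 [ 1.95391508e-04 -1.14318040e-03 -9.99999327e-01]]
top [[0.014, -0.986, 0.169, 393.955], [-1.0, -0.014, -0.001, 13.507], [0.003, -0.169, -0.986, 1365.664], [0.0, 0.0, 0.0, 1.0]] [[457.581390903318, 0.0, 278.9078477000743], [0.0, 457.581390903318, 217.82826314528208], [0.0, 0.0, 1.0]]
side [[0.837, -0.354, 0.417, 122.337], [-0.547, -0.552, 0.629, -711.788], [0.008, -0.755, -0.656, 806.821], [0.0, 0.0, 0.0, 1.0]] [[509.1071002409229, 0.0, 286.78873762286315], [0.0, 509.1071002409229, 211.4476454100077], [0.0, 0.0, 1.0]]
```

View pics/top0.png

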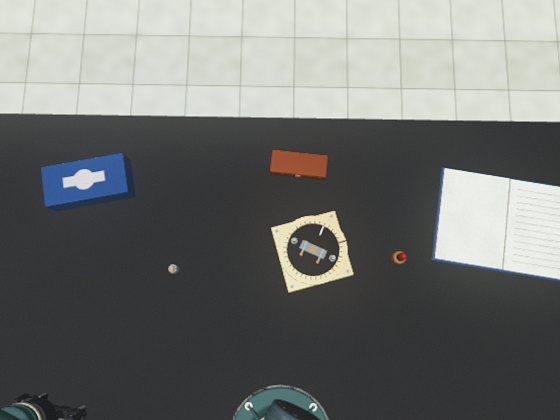

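View pics/side0.png

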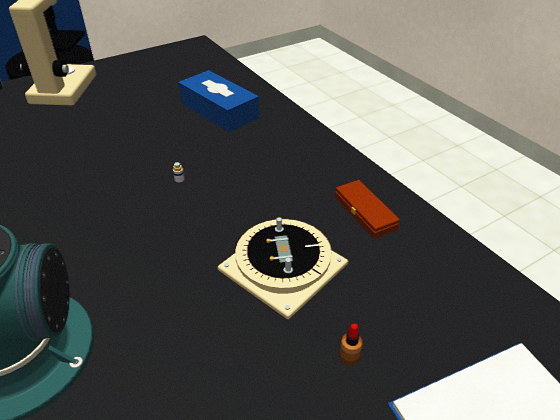

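The top view shows the stage at about (314,250), the index line at (322,230), posts at (294,241) and (333,258), and the long line near (343,242). The slide box (299,164), dropper (400,257) and objective (173,268) are all well clear of the stage.

```bash
python3 - <<'E'
from h import *
out=[]
for n,box in(('top',(262,205,362,300)),('side',(215,210,352,320))):
    z=np.load(n+'0.npz'); im,K,P=z['im'],z['K'],z['P']
    x0,y0,x1,y1=box; c=im[y0:y1,x0:x1]
    hsv=cv2.cvtColor(c,cv2.COLOR_RGB2HSV)
    out.append(cv2.resize(c[...,::-1],(400,int(400*c.shape[0]/c.shape[1])),interpolation=cv2.INTER_CUBIC))
    cream=((hsv[...,2]>150)&(hsv[...,1]>25)&(hsv[...,1]<110)).astype(np.uint8)
    # black disc: largest dark component not touching the crop's border
    dark=(hsv[...,2]<50).astype(np.uint8)
    N,l,st,ce=cv2.connectedComponentsWithStats(dark)
    cand=[i for i in range(1,N) if st[i,0]>0 and st[i,1]>0 and st[i,0]+st[i,2]<c.shape[1] and st[i,1]+st[i,3]<c.shape[0]]
    i=max(cand,key=lambda i:st[i,4]); cn,_=cv2.findContours((l==i).astype(np.uint8),0,2)
    h=cv2.convexHull(max(cn,key=cv2.contourArea))[:,0]+[x0,y0]
    pts=np.array([ray(K,P,u,v,56)[:2] for u,v in h])
    A=np.c_[2*pts,np.ones(len(pts))]; s=np.linalg.lstsq(A,(pts**2).sum(1),rcond=None)[0]
    C=s[:2]; R=np.sqrt(s[2]+C@C); print(n,'centre',C,'R',R)
    vv,uu=np.mgrid[y0:y1,x0:x1]; W=np.array([ray(K,P,u,v,56)[:2] for u,v in zip(uu.ravel(),vv.ravel())])-C
    r=np.hypot(*W.T); a=np.degrees(np.arctan2(W[:,1],W[:,0]))
    V=hsv[...,2].ravel().astype(int);S=hsv[...,1].ravel()
    m=(V>150)&(S<60)&(r>48)&(r<74); 
    print('white n',m.sum(),[(int(q),int(k)) for q,k in zip(*np.unique((a[m]//5*5),return_counts=True))])
    # dark profile on collar 86..96 mm
    m=(r>85)&(r<95); b=(a//4*4)
    prof=sorted((V[m&(b==q)].mean(),q) for q in np.unique(b[m]))[:6]; print('dark',prof)
H=max(o.shape[0] for o in out)
cv2.imwrite('pics/crop.png',np.hstack([cv2.copyMakeBorder(o,0,H-o.shape[0],0,0,0) for o in out]))
E
```

```text
top centre [532.00033074 814.54548941] R 972.885424555799
white n 0 []
dark []
side centre [527.81855844 -87.83795662] R 75.9036432172803
white n 58 [(-125, 3), (-120, 7), (-115, 6), (-110, 4), (-25, 13), (-20, 8), (55, 2), (60, 4), (65, 5), (70, 6)]
dark [(np.float64(149.7), np.float64(64.0)), (np.float64(159.30769230769232), np.float64(-76.0)), (np.float64(164.22222222222223), np.float64(60.0)), (np.float64(215.25), np.float64(-80.0)), (np.float64(230.69230769230768), np.float64(-156.0)), (np.float64(230.8), np.float64(-176.0))]
```

View pics/crop.png

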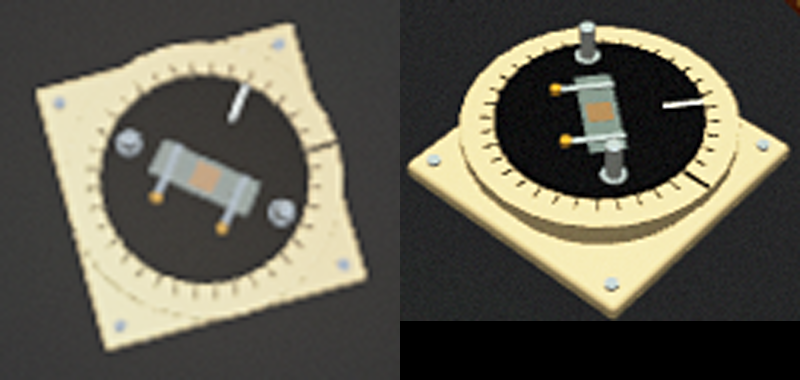

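The crop confirms both views: the index is about 54° counter-clockwise of the long line, so I'll push the stage clockwise by post_a. I'll refine the angles and compute the first move.

```bash
cat > m.py <<'E'
from h import *
def measure(n,im,K,P,thr,guess):
    V=im.max(2).astype(int); S=V-im.min(2)
    vv,uu=np.mgrid[0:420,0:560]; g=proj(K,P,[*guess,56])
    near=(abs(uu-g[0])<75)&(abs(vv-g[1])<75)
    W=np.full((420,560,2),1e4); W[near]=[ray(K,P,u,v,56)[:2] for u,v in zip(uu[near],vv[near])]
    m=((V<thr)&(np.hypot(*(W-guess).transpose(2,0,1))<85)).astype(np.uint8)
    N,l,st,_=cv2.connectedComponentsWithStats(m,connectivity=4); i=1+np.argmax(st[1:,4])
    cn,_=cv2.findContours((l==i).astype(np.uint8),0,cv2.CHAIN_APPROX_NONE)
    h=max(cn,key=cv2.contourArea)[:,0]; p=W[h[:,1],h[:,0]]
    for _ in range(8):
        s=np.linalg.lstsq(np.c_[2*p,np.ones(len(p))],(p**2).sum(1),rcond=None)[0]
        C=s[:2];R=np.sqrt(s[2]+C@C); e=abs(np.hypot(*(p-C).T)-R); p=p[e<max(1.5,np.percentile(e,90))]
    D=W-C; r=np.hypot(D[...,0],D[...,1]); a=np.degrees(np.arctan2(D[...,1],D[...,0]))
    k=(V>110)&(S<50)&(r>45)&(r<73)
    N,l,st,_=cv2.connectedComponentsWithStats(k.astype(np.uint8))
    idx=[(round(float(np.degrees(np.arctan2(*(D[l==i].mean(0)[::-1])))),1),round(float(r[l==i].min())),round(float(r[l==i].max())),int(st[i,4])) for i in range(1,N) if st[i,4]>5]
    # long line: darkness-weighted direction on the outer collar, 86..96 mm
    q=(r>86)&(r<96); w=np.clip(200-V,0,None)*q
    j=np.unravel_index(np.argmax(w),w.shape); w=w*(abs((a-a[j]+180)%360-180)<8)
    t=a[j]+np.average((a-a[j]+180)%360-180,weights=w)
    print(n,'C',C.round(1),'R',round(R,1),'white',idx,'long',round(t,1),w.max())
    return C,idx,t
E
python3 - <<'E'
from m import *
for n,t in(('top',90),('side',60)):
    z=np.load(n+'0.npz'); C,idx,tl=measure(n,z['im'],z['K'],z['P'],t,np.array([528,-88.]))
    # posts: centre of the top cap at z=86 (top view)
    if n=='top':
        for px in((294,241),(333,258)):
            print('post',ray(z['K'],z['P'],*px,80)[:2]-C)
E
```

```text
top C [528.6 -85.9] R 72.6 white [(-23.5, 47, 73, 21), (65.6, 51, 69, 37), (-113.4, 50, 69, 40)] long -74.0 88
post [19.72628121 54.88217528]
post [-26.76235806 -55.07996074]
side C [527.4 -88.3] R 75.1 white [(65.7, 57, 71, 27), (-20.1, 47, 73, 25), (-113.4, 51, 64, 30)] long -75.3 197
```

Request:
send_rows(plan="0 0 0 -0.85 -0.67 0 0;0 0 0 -0.85 -0.67 0 0;0 0 0 -0.85 -0.67 0 0;0 0 0 -0.85 -0.67 0 0;0 0 0 -0.85 -0.67 0 0;0 0 0 -0.85 -0.67 0 0;0 0 0 -0.85 -0.67 0 0;0 0 0 -0.85 -0.67 0 0;0 0 0 -0.85 -0.67 0 0;0 0 0 -0.85 -0.67 0 0;0 0 0 -0.85 -0.67 0 0;0 0 0 -0.85 -0.67 0 0")

```text
clock: 1.1
eef_pos: [333.3, 242.1, 231.2]
tool_rot: [[-0.963, 0.269, -0.0], [0.269, 0.963, -0.0], [0.0, -0.0, -1.0]]
wrist_force: [1.1, 0.5, 0.1]
gripper_width: -0.1
grip_force: 0.0
```

Request:
send_rows(plan="0 0 0 -0.85 -0.67 0 0;0 0 0 -0.85 -0.67 0 0;0 0 0 -0.85 -0.67 0 0;0 0 0 -0.85 -0.67 0 0;0 0 0 -0.85 -0.67 0 0;0 0 0 -0.85 -0.67 0 0;0 0 0 -0.85 -0.67 0 0;0 0 0 -0.85 -0.67 0 0;0 0 0 -0.85 -0.67 0 0;0 0 0 -0.85 -0.67 0 0;0 0 0 -0.85 -0.67 0 0;0 0 0 -0.85 -0.67 0 0")

```text
clock: 2.1
eef_pos: [524.7, -20.2, 231.0]
tool_rot: [[-0.963, 0.27, -0.0], [0.27, 0.963, 0.0], [0.0, 0.0, -1.0]]
wrist_force: [0.3, 0.2, -0.6]
gripper_width: -0.1
grip_force: 0.0
```

Request:
send_rows(plan="0 0 0.53 0 0 1 0;0 0 0.53 0 0 1 0;0 0 0 0 0 1 0;0 0 0 0 0 1 0;0 0 0 0 0 0.8 0;0 0 0 0 0 0 0;0 0 0 0 0 0 0")

```text
clock: 2.68
eef_pos: [523.7, -18.9, 111.0]
tool_rot: [[-0.927, 0.374, -0.002], [0.374, 0.927, 0.0], [0.002, -0.0, -1.0]]
wrist_force: [-0.6, 0.3, 0.3]
gripper_width: -0.3
grip_force: 0.0
```

```bash
python3 - <<'E'
from h import *
s=arm.observe(); R=s['tool_rot'];p=np.array(s['eef_pos']);print(s['clock'],p,np.degrees(np.arctan2(R[1][0],R[0][0])),s['joint_pos'],s['gripper_width'])
C=np.array([528,-87.]);print('in tool axes from C',np.array(R)[:2,:2].T@(p[:2]-C))
shot('wrist','w1.png')
E
```

```text
2.6833 [523.73212583 -18.85003755 111.04640424] 158.00947610367416 [-1.09747827e+01  1.89027119e+01 -1.66812227e+01  5.45250609e+01
  2.46376795e-04  1.10157218e+01] -0.33995191309097134
in tool axes from C [29.47629134 61.59366279]
```

View pics/w1.png

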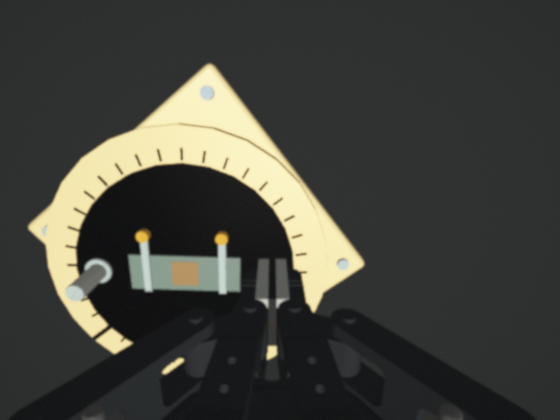

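Request:
send_rows(plan="0 0 0 0 -0.06 0.84 0;0 0 0 0 0 0.84 0;0 0 0 0 0 0 0;0 0 0 -0.2 0 0 0;0 0 0 -0.2 0 0 0;0 0 0 0 0 0 0;0 0 0 0 0 0 0")

```text
clock: 3.32
eef_pos: [534.1, -24.4, 70.4]
tool_rot: [[-0.927, 0.375, 0.002], [0.375, 0.927, -0.0], [-0.002, 0.0, -1.0]]
wrist_force: [-0.9, -0.0, -0.4]
gripper_width: -0.3
grip_force: 0.0
```

Request:
send_rows(plan="0 0 0.5 -0.126 0.032 0 0;0 0 0.5 -0.126 0.032 0 0;0 0 0.5 -0.126 0.032 0 0;0 0 0.5 -0.126 0.032 0 0;0 0 0.5 -0.126 0.032 0 0;0 0 0.5 -0.126 0.032 0 0;0 0 0.5 -0.126 0.032 0 0;0 0 0.5 -0.126 0.032 0 0;0 0 0.5 -0.126 0.032 0 0;0 0 0.5 -0.126 0.032 0 0;0 0 0 0 0 0 0;0 0 0 0 0 0 0")

```text
clock: 4.32
eef_pos: [563.1, -35.8, 69.7]
tool_rot: [[-0.617, 0.787, 0.0], [0.787, 0.617, -0.0], [-0.0, 0.0, -1.0]]
wrist_force: [-0.6, 0.7, 0.2]
gripper_width: -0.2
grip_force: 0.0
```

```bash
cat > chk.py <<'E'
from m import *
import sys
s=arm.observe(); R=np.array(s['tool_rot']);p=np.array(s['eef_pos']);print(s['clock'],p.round(1),'yaw',np.degrees(np.arctan2(R[1][0],R[0][0])).round(1),'F',np.round(s['wrist_force'],1))
C=np.array([528,-87.]);print('in tool axes from C',R[:2,:2].T@(p[:2]-C))
for n,t in(('top',90),('side',60)):
    im,d,K,P=shot(n,f'{n}{sys.argv[1]}.png')
    try: measure(n,im,K,P,t,C)
    except Exception as e: print(n,e)
    g=proj(K,P,[528,-87,56]).astype(int); c=im[g[1]-65:g[1]+65,g[0]-75:g[0]+75,::-1]
    cv2.imwrite(f'pics/{n}{sys.argv[1]}c.png',cv2.resize(c,None,fx=4,fy=4,interpolation=cv2.INTER_CUBIC))
E
python3 chk.py 1
```

```text
4.3167 [563.1 -35.8  69.7] yaw 128.1 F [-0.6  0.7  0.2]
in tool axes from C [18.65583494 59.2050145 ]
top C [518.8 -92. ] R 67.4 white [(-29.7, 47, 73, 84), (-94.9, 67, 72, 6), (-125.0, 63, 73, 39)] long -86.8 152
side C [527.3 -88.2] R 75.1 white [(39.4, 56, 73, 25), (-47.6, 46, 72, 26), (-141.5, 48, 64, 30)] long -75.2 198
```

View pics/side1c.png

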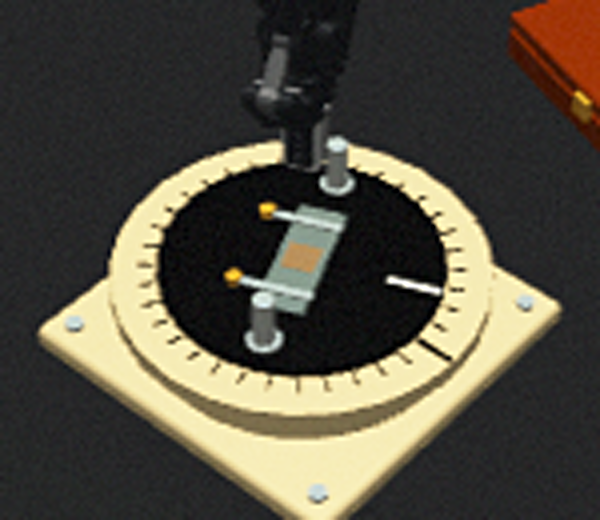

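The push works: in the side crop the index (415,285) is now about 27° from the long line (435,350), and the stand has not moved. I'll continue by 24°.

Request:
send_rows(plan="0 0 0.5 -0.126 0.032 0 0;0 0 0.5 -0.126 0.032 0 0;0 0 0.5 -0.126 0.032 0 0;0 0 0.5 -0.126 0.032 0 0;0 0 0.5 -0.126 0.032 0 0;0 0 0.5 -0.126 0.032 0 0;0 0 0.5 -0.126 0.032 0 0;0 0 0.5 -0.126 0.032 0 0;0 0 0 0 0 0 0;0 0 0 0 0 0 0")

```text
clock: 5.25
eef_pos: [580.0, -55.1, 69.3]
tool_rot: [[-0.244, 0.97, -0.0], [0.97, 0.244, -0.0], [-0.0, -0.0, -1.0]]
wrist_force: [-0.1, 0.3, 0.1]
gripper_width: -0.2
grip_force: 0.0
```

```bash
python3 chk.py 2
```

```text
5.25 [580.  -55.1  69.3] yaw 104.1 F [-0.1  0.3  0.1]
in tool axes from C [18.27804761 58.23106751]
top C [522.5 -69. ] R 90.6 white [] long -82.7 158
side C [527.2 -88.2] R 75.1 white [(16.1, 56, 71, 25), (162.4, 46, 50, 8), (-72.8, 45, 73, 28), (-167.6, 48, 65, 29)] long -75.1 196
```

View pics/side2c.png

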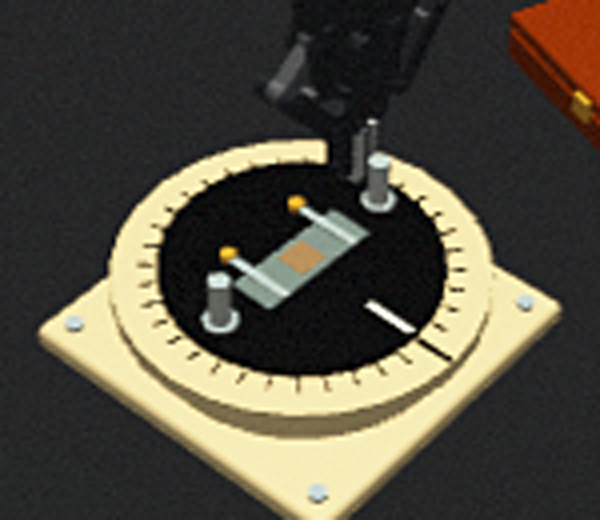

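In the crop the index (390,317) is about 2.3° short of the long line (435,350). I'll push on by 2.2°.

Request:
send_rows(plan="0 0 0.18 -0.046 0.012 0 0;0 0 0.18 -0.046 0.012 0 0;0 0 0 0 0 0 0;0 0 0 0 0 0 0;0 0 0 0 0 0 0")

```text
clock: 5.77
eef_pos: [581.1, -57.1, 69.3]
tool_rot: [[-0.206, 0.979, -0.0], [0.979, 0.206, -0.0], [0.0, -0.0, -1.0]]
wrist_force: [-1.6, 2.0, 0.4]
gripper_width: 0.2
grip_force: 0.8
```

```bash
python3 chk.py 3
```

```text
5.7667 [581.1 -57.1  69.3] yaw 101.9 F [-1.6  2.   0.4]
in tool axes from C [18.35295765 58.14867698]
top C [525.9 -62.9] R 97.6 white [] long -92.5 152
side C [527.2 -88.1] R 75.1 white [(14.4, 54, 73, 26), (161.5, 46, 51, 11), (-168.7, 49, 65, 26), (-75.0, 45, 73, 28)] long -75.2 196
```

Side view: index -75.0°, long line -75.2°. I'll back off, rise and check from above with the arm clear.

Request:
send_rows(plan="0 0 0 0.1 0 0 0;0 0 0 0.3 0 0 0;0 0 0 0.2 0 0 0;0 0 0 0 0 -1 0;0 0 0 0 0 -1 0;0 0 0 0 0 -1 0;0 0 0 0 0 -1 0;0 0 0 1 0 -1 0;0 0 0 1 0 -1 0;0 0 0 1 0 0 0;0 0 0 1 0 0 0;0 0 0 1 0 0 0")

```text
clock: 6.87
eef_pos: [552.1, 81.5, 219.8]
tool_rot: [[-0.206, 0.979, 0.001], [0.979, 0.206, -0.0], [-0.0, 0.001, -1.0]]
wrist_force: [0.5, 0.0, -0.8]
gripper_width: -0.3
grip_force: 0.0
```

Request:
send_rows(plan="0 0 0 1 0 0 0;0 0 0 1 0 0 0;0 0 0 1 0 0 0;0 0 0 1 0 0 0;0 0 0 1 0 0 0;0 0 0 0 0 0 0;0 0 0 0 0 0 0")

```text
clock: 7.45
eef_pos: [526.3, 203.6, 219.3]
tool_rot: [[-0.208, 0.978, 0.0], [0.978, 0.208, -0.0], [-0.0, 0.0, -1.0]]
wrist_force: [-0.5, -0.3, -0.2]
gripper_width: 0.3
grip_force: 0.0
```

```bash
python3 chk.py 4
```

```text
7.45 [526.3 203.6 219.3] yaw 102.0 F [-0.5 -0.3 -0.2]
in tool axes from C [284.65135939  58.68347006]
top C [528.6 -86.1] R 72.6 white [(12.5, 53, 69, 36), (-77.2, 47, 72, 22), (-168.2, 51, 69, 38)] long -74.0 88
side C [527.2 -88. ] R 75.1 white [(14.4, 54, 73, 26), (161.5, 46, 51, 11), (-168.7, 49, 65, 26), (-75.0, 46, 73, 28)] long -75.2 200
```

View pics/top4c.png

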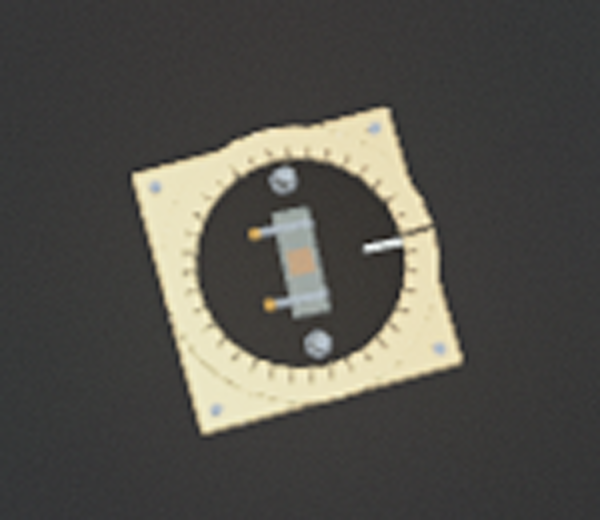

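The top view suggests the index is about 3° past the line and the side view says it is aligned. A close wrist-camera look should settle it.

```bash
python3 - <<'E'
from h import *
s=arm.observe();R=np.array(s['tool_rot']);c=arm.camera_info('wrist');P=np.array(c['pose']);K=np.array(c['camera_matrix'])
print('cam offset in tool',R.T@(P[:3,3]-s['eef_pos']),'axes',(R.T@P[:3,:3]).round(2).tolist(),K.round(0).tolist())
h=ray(K,P,280,190,56); print('centre ray hits',h,'shift in tool axes',R.T@(np.array([528,-87,56])-h))
E
```

```text
cam offset in tool [  78.79071695   -0.63065435 -141.71702047] axes [[-0.0, -0.95, -0.32], [1.0, -0.0, -0.0], [0.0, -0.32, 0.95]] [[319.0, 0.0, 272.0], [0.0, 319.0, 211.0], [0.0, 0.0, 1.0]]
centre ray hits [534.23434501 202.09727407  56.        ] shift in tool axes [-2.81639422e+02 -6.55387908e+01  6.31986389e-02]
```

Request:
send_rows(plan="0 0 0 -1 -0.18 0 0;0 0 0 -1 -0.18 0 0;0 0 0 -1 -0.18 0 0;0 0 0 -1 -0.18 0 0;0 0 0 -1 -0.18 0 0;0 0 0 -1 -0.18 0 0;0 0 0 -1 -0.18 0 0;0 0 0 -1 -0.18 0 0;0 0 0 -1 -0.18 0 0;0 0 0 -1 -0.18 0 0;0 0 0 -1 -0.18 0 0;0 0 0 -1 -0.18 0 0")

```text
clock: 8.55
eef_pos: [535.2, -104.6, 219.4]
tool_rot: [[-0.204, 0.979, 0.0], [0.979, 0.204, -0.0], [-0.0, 0.0, -1.0]]
wrist_force: [0.9, 0.6, -0.4]
gripper_width: -0.2
grip_force: 0.0
```

Request:
send_rows(plan="0 0 0 -1 -0.18 0 0;0 0 0 -1 -0.18 0 0;0 0 0 -0.6 -0.1 0 0;0 0 0 0 0 0 0;0 0 0 0 0 0 0")

```text
clock: 8.97
eef_pos: [537.4, -169.1, 219.1]
tool_rot: [[-0.203, 0.979, -0.0], [0.979, 0.203, 0.0], [0.0, -0.0, -1.0]]
wrist_force: [-0.6, 0.6, 1.1]
gripper_width: 0.1
grip_force: 0.0
```

```bash
python3 - <<'E'
from m import *
im,d,K,P=shot('wrist','w2.png'); np.savez('w2.npz',im=im,K=K,P=P)
measure('wrist',im,K,P,50,np.array([528,-87.]))
cv2.imwrite('pics/w2c.png',cv2.resize(im[0:270,130:430,::-1],(660,594),interpolation=cv2.INTER_CUBIC))
E
```

```text
Traceback (most recent call last):
  File "m.py", line 21, in measure
    t=a[j]+np.average((a-a[j]+180)%360-180,weights=w)
           ~~~~~~~~~~^^^^^^^^^^^^^^^^^^^^^^^^^^^^^^^^
ZeroDivisionError: Weights sum to zero, can't be normalized
```

The collar top, where the long line lies, is at 50 mm rather than 56 mm, so I must ray-cast that line at 50. I'll fix that and re-measure in all views.

```bash
cat > m2.py <<'E'
from h import *
def measure2(n,im,K,P,ga,win=12):
    V=im.max(2).astype(float); S=V-im.min(2)
    vv,uu=np.mgrid[0:420,0:560]; q=np.stack([uu,vv,np.ones_like(uu)],-1)@np.linalg.inv(K).T@P[:3,:3].T
    W=lambda z:(P[:3,3]+q*((z-P[2,3])/q[...,2])[...,None])[...,:2]
    W56,W50=W(56),W(50); g=np.array([528,-87.])
    # centre: circle through the dark/cream edge (stage rim, z=56)
    pts=[]
    for t in np.radians(np.arange(0,360,3)):
        rr=np.arange(62,90,.25); px=np.array([proj(K,P,[g[0]+r*np.cos(t),g[1]+r*np.sin(t),56]) for r in rr]).astype(np.float32)
        if (px<0).any() or (px[:,1]>255).any() and n=='wrist': continue
        v=cv2.remap(V.astype(np.float32),px[:,:1],px[:,1:],cv2.INTER_LINEAR)[:,0]
        k=np.flatnonzero(v>130)
        if len(k) and k[0]>10: pts.append(g+rr[k[0]]*np.array([np.cos(t),np.sin(t)]))
    p=np.array(pts)
    for _ in range(6):
        s=np.linalg.lstsq(np.c_[2*p,np.ones(len(p))],(p**2).sum(1),rcond=None)[0]
        C=s[:2];R=np.sqrt(s[2]+C@C); e=abs(np.hypot(*(p-C).T)-R); p=p[e<=max(1,np.percentile(e,92))]
    def ang(Wz,w,r0,r1,a0):
        D=Wz-C; r=np.hypot(D[...,0],D[...,1]); a=(np.degrees(np.arctan2(D[...,1],D[...,0]))-a0+180)%360-180
        w=w*(r>r0)*(r<r1)*(abs(a)<win); return a0+np.average(a,weights=w),w
    i,w=ang(W56,np.clip(V-100,0,None)*(S<60),48,73,ga); l,w2=ang(W50,np.clip(190-V,0,None),85,96,-75)
    print(n,'C',C.round(1),'R',R.round(1),len(p),'index',round(i,2),'long',round(l,2),'px',int((w>0).sum()),int((w2>0).sum()))
E
python3 - <<'E'
from m2 import *
for n in('top','side'):
    z=np.load(n+'0.npz'); measure2(n+' start',z['im'],z['K'],z['P'],-22)
for n in('top','side','wrist'):
    im,d,K,P=shot(n,n+'5.png'); measure2(n,im,K,P,-76)
cv2.imwrite('pics/w2c.png',cv2.resize(im[0:270,130:430,::-1],(660,594),interpolation=cv2.INTER_CUBIC))
E
```

```text
top start C [528.7 -85.6] R 75.0 106 index -23.92 long -73.9 px 23 7
side start C [527.3 -87.4] R 77.3 67 index -20.92 long -72.38 px 24 9
top C [528.4 -85.8] R 75.1 75 index -76.97 long -74.84 px 14 53
side C [526.7 -87.1] R 77.4 65 index -74.76 long -72.05 px 26 9
wrist C [528.3 -89.1] R 74.7 88 index -77.66 long -74.01 px 150 36
```

View pics/w2c.png

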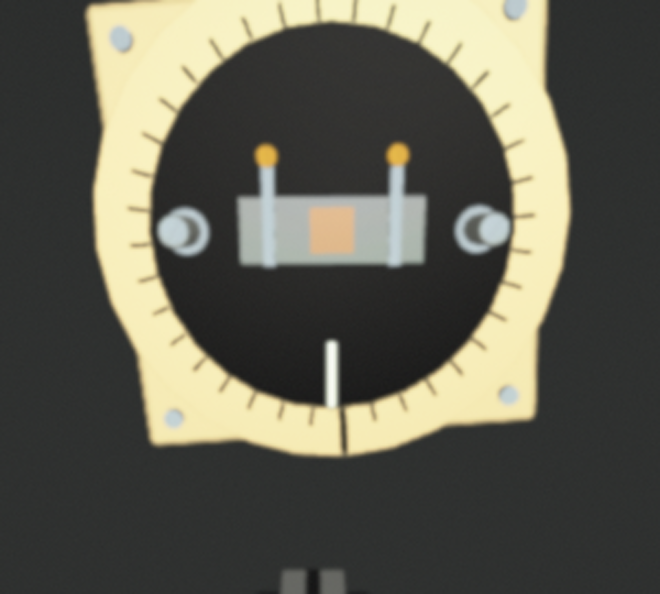

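The wrist crop shows the index tip at (332,405) and the long line's inner end at (343,408), so the index is about 3.3° too far clockwise. I'll go to the other side of post_a and push it back counter-clockwise.

Request:
send_rows(plan="0 0 0 0.69 0.9 0 0;0 0 0 0.69 0.9 0 0;0 0 0 0.69 0.9 0 0;0 0 0 0 0 0 0;0 0 0 0 0 1 0;0 0 0 0 0 1 0;0 0 0 0 0 1 0;0 0 0 0 0 1 0;0 0 0 0 0 1 0;0 0 0 0 0 1 0;0 0 0 0 0 0 0;0 0 0 0 0 0 0")

```text
clock: 10.17
eef_pos: [592.4, -103.3, 69.2]
tool_rot: [[-0.206, 0.979, -0.002], [0.979, 0.206, 0.001], [0.001, -0.002, -1.0]]
wrist_force: [-0.5, -0.3, 0.3]
gripper_width: 0.1
grip_force: 0.0
```

```bash
cat > c2.py <<'E'
from m2 import *
s=arm.observe(); R=np.array(s['tool_rot']);p=np.array(s['eef_pos'])
print(s['clock'],p.round(1),'from C in tool axes',(R[:2,:2].T@(p[:2]-[528.2,-87.3])).round(1),'F',(R.T@s['wrist_force']).round(1))
for n in('top','side'): im,d,K,P=shot(n); measure2(n,im,K,P,-74)
E
python3 c2.py
```

```text
10.1667 [ 592.4 -103.3   69.2] from C in tool axes [-28.9  59.6] F [-0.2 -0.5 -0.3]Traceback (most recent call last):
  File "c2.py", line 4, in <module>
    for n in('top','side'): im,d,K,P=shot(n); measure2(n,im,K,P,-74)
                                              ~~~~~~~~^^^^^^^^^^^^^^
  File "m2.py", line 22, in measure2
    i,w=ang(W56,np.clip(V-100,0,None)*(S<60),48,73,ga); l,w2=ang(W50,np.clip(190-V,0,None),85,96,-75)
        ~~~^^^^^^^^^^^^^^^^^^^^^^^^^^^^^^^^^^^^^^^^^^^
  File "m2.py", line 21, in ang
    w=w*(r>r0)*(r<r1)*(abs(a)<win); return a0+np.average(a,weights=w),w
                                              ~~~~~~~~~~^^^^^^^^^^^^^
    raise ZeroDivisionError(
        "Weights sum to zero, can't be normalized")
ZeroDivisionError: Weights sum to zero, can't be normalized
```

Request:
send_rows(plan="0 0 0 0.18 0 0 0;0 0 0 0.18 0 0 0;0 0 0 0.1 0 0 0;0 0 0 0.1 0 0 0;0 0 0 0 0 0 0;0 0 0 0 0 0 0;0 0 0 0 0 0 0")

```text
clock: 10.8
eef_pos: [590.3, -90.2, 69.4]
tool_rot: [[-0.205, 0.979, 0.0], [0.979, 0.205, -0.0], [-0.0, 0.0, -1.0]]
wrist_force: [-0.3, 0.4, -0.6]
gripper_width: 0.1
grip_force: 0.0
```

```bash
sed -i "s/('top','side')/('side',)/" c2.py; python3 c2.py
```

```text
10.8 [590.3 -90.2  69.4] from C in tool axes [-15.6  60.2] F [ 0.4 -0.2  0.6]
side C [527.2 -87.5] R 77.5 62 index -74.93 long -72.28 px 24 9
```

Request:
send_rows(plan="0 0 0 0.06 0 0 0;0 0 0 0.06 0 0 0;0 0 0 0 0 0 0;0 0 0 0 0 0 0;0 0 0 0 0 0 0")

```text
clock: 11.27
eef_pos: [589.7, -87.3, 69.3]
tool_rot: [[-0.205, 0.979, 0.0], [0.979, 0.205, 0.0], [-0.0, 0.0, -1.0]]
wrist_force: [1.0, -1.6, -0.5]
gripper_width: -0.0
grip_force: 0.7
```

```bash
python3 c2.py
```

```text
11.2667 [589.7 -87.3  69.3] from C in tool axes [-12.6  60.2] F [-1.8  0.6  0.5]
side C [526.9 -87.3] R 77.5 62 index -72.35 long -72.13 px 24 9
```

Request:
send_rows(plan="0 0 0 0.024 0 0 0;0 0 0 0 0 0 0;0 0 0 0 0 0 0;0 0 0 -0.2 0 0 0;0 0 0 -0.3 0 0 0;0 0 0 0 0 -1 0;0 0 0 0 0 -1 0;0 0 0 0 0 -1 0;0 0 0 0 0 -1 0;0 0 0 -0.8 -0.9 -1 0;0 0 0 -0.8 -0.9 -1 0;0 0 0 -0.8 -0.9 0 0")

```text
clock: 12.32
eef_pos: [539.0, -173.1, 223.6]
tool_rot: [[-0.206, 0.978, 0.005], [0.978, 0.206, -0.002], [-0.003, 0.004, -1.0]]
wrist_force: [0.1, -0.3, -0.3]
gripper_width: -0.4
grip_force: 0.0
```

Request:
send_rows(plan="0 0 0 -0.1 0 0 0;0 0 0 0 0 0 0;0 0 0 0 0 0 0")

```text
clock: 12.57
eef_pos: [538.8, -174.1, 219.0]
tool_rot: [[-0.205, 0.979, -0.0], [0.979, 0.205, 0.001], [0.001, -0.0, -1.0]]
wrist_force: [-0.4, 0.7, -0.6]
gripper_width: 0.1
grip_force: 0.0
```

```bash
python3 - <<'E'
from m2 import *
for n in('top','side','wrist'):
    im,d,K,P=shot(n,n+'6.png'); measure2(n,im,K,P,-74,8)
cv2.imwrite('pics/w3c.png',cv2.resize(im[0:270,130:430,::-1],(660,594),interpolation=cv2.INTER_CUBIC))
E
```

```text
top C [528.5 -85.8] R 75.1 79 index -74.27 long -74.71 px 23 34
side C [526.9 -87.3] R 77.5 65 index -71.83 long -72.12 px 24 9
wrist C [528.3 -89. ] R 74.6 84 index -74.76 long -74.01 px 174 32
```

View pics/w3c.png

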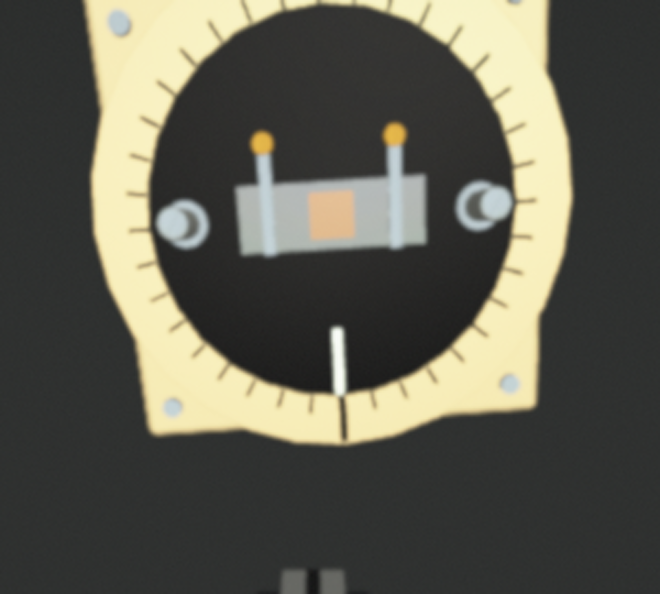

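The index tip (340,395) now meets the long line's inner end (342,398) to within 1° in all three views. The arm is clear of everything.

```bash
python3 -c "
from rig import arm; print(arm.job_done())"
```

```text
the job is handed in; nothing more can be done
None
```

The index line meets the long scale line to within about 1° in all three camera views, the arm is clear, and the job was handed in at about 13 s; the hand-in gave no verdict.

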